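# Unload the bracket from the vise and show it to the inspection camera

## Robot

A 6-joint arm with a two-finger parallel gripper is mounted at the origin on a cart in front of the work surface, level with it; the furniture and walls round the work are solid. World frame = base frame: x ahead of the robot, y to its left, z up, the work surface at z = 0. Lengths are in m, angles in rad, forces in N, time in s.
With the tool pointing down it reaches from about 0.3 to 0.875 m from the base axis. Payload 6.4 kg.
Tool frame: the origin (TCP) lies midway between the tips of the shut fingers; the grasp point (between the pads) lies 19 mm behind it; z points along the fingers, y is the direction in which the jaws open and shut (so a half turn about z gives the same grasp; the last joint's range is limited). The gripper opens to 88 mm and grips with 3 to 60 N. Pads are 18 mm wide; open, the fingers measure 123 mm over their backs; the gripper's body (75 mm by 187 mm) begins 45 mm behind the grasp point.
Start: joints at [0.941, 0.181, 1.607, -0, 1.354, -0.206], TCP at [0.236, 0.524, 0.239] pointing down, gripper open.
Joint ranges: [-2.99, 2.99], [-0.89, 2.07], [0.3, 2.58], [-1.14, 4.28], [0, 2.63], [-3.12, 3.12]. Speed limits (rad/s): [2.57, 2.57, 3.01, 3.14, 3.14, 3.14].

## Interface

Orientations are given as a rotation vector (axis times angle).
In Python, from cell import manip, capture gives the robot as it stands.
- The arm moves only by the shell command python3 -m creep 'ROWS' [OPENING] [FORCE]. ROWS is JSON, a list that holds one entry, the list of rows, each a list of 4 numbers: the shift along the tool's x, y, z normalised to -1 to 1, where 1 is 0.02 m, then the turn about the tool's z normalised to -1 to 1, where 1 is 0.12 rad. In form: [[[tx, ty, tz, roll], ...]]. A call has 1 to 10 rows; each row shifts and turns the pose as measured when the row begins, along the tool's axes as they then stand; what a row does not reach is not made up. A row lasts 1/8 s, in which the tool goes at most 62.5 mm and 10.7 degrees, less where a joint would pass 70% of its speed; a pose out of reach is approached as far as the arm can. A call with a number of a shift or a turn outside -1 to 1 is refused whole. A call with a gripper value outside its range is refused whole. OPENING is the closure, from -1 (fully open) to 1 (shut), so that 0 is half open, set as the call begins (- or left out, the last holds). The fingers move at their own pace and stop on an object; FORCE is the grip in N (left out, the last holds). Time passes only in rows, so rows that do not move let the fingers close. It gives the time, the measured TCP pose, the force and the opening at its end, in the units of the state.
- manip.sense(): the state, without advancing time (a new reading comes with each control period).
- capture(name): name is "side" or "top"; returns a dict with "image" (480x640x3 uint8, red, green, blue), "K" (3x3 intrinsics, pixels), "pose" (4x4, takes a point from camera to world coordinates). Camera axes: x right, y down, z forward; pixel columns grow to the right and rows downward; lengths in m; the calibration is good to about 2 mm. A picture is of the moment at which its call begins. There is no depth.
- manip.close_job(): hands the job in, once; it reports no verdict.
The state is a dict: "t": time; "joints": joint angles; "qd": joint speeds; "effort": joint torques, N m; "eef_pos": TCP position; "eef_rot": TCP orientation; "contact_force": force on the tool from outside, world axes, zero at the start; "wrist_torque": the same for the moment, N m; "width": finger opening in m.
Only numpy, scipy, OpenCV 4.12 (cv2) and the standard library are available. Lean on these libraries where they do the work, as an engineer would, in place of code of your own. Each camera call takes 0.05 s, during which the arm holds its last target.

## Task

Pull the vise's sliding jaw back by its post until it is well clear of the bracket's foot, then lift the finished bracket out and hold it up in the air before the inspection camera: upright, its front (the side with the foot and round boss) squarely facing the lens, the boss centred on the lens and 12 cm from it. Finish while still holding it there, steady, with the jaw left open; do not bump the camera and do not disturb the tin, tape roll and paint jar standing nearest the vise.

Things in the scene. Friction and masses are not known exactly. Their poses are not given: they have to be found in the camera images.
- vise: Low grey machine vise fixed to the table. Origin at table level; x points from sliding to fixed jaw, z up. Base x -130..+90 mm, 100 wide; bed 22 mm above the table; jaws 84 mm wide (y), tops 58 mm above the table; fixed jaw's face at x = +31. The bracket's origin is at x = +24, within 12 mm of the middle in y.
- vise_jaw (a joint): Travel of the sliding jaw in m: 0 = closed, up to 0.040 as it moves along the vise's -x (roughly toward the robot); about 5 N friction, stays where left. Closed, its lip reaches 15 mm over the bracket's foot (3 mm above it), so the bracket cannot be lifted; beyond about 0.016 the foot is clear.
- post_top (a point): Centre of the top of the upright black pull post on the sliding jaw, 114 mm above the table; moves with the jaw; axes as the vise's. The post's grip is a 20 mm diameter cylinder, its upper 34 mm; at jaw 0 the post axis is at x = -35 mm in the vise frame.
- bracket: Loose aluminium angle bracket, 0.22 kg, upright on the vise bed. Plate 50 wide (y), 12 thick (x -6..+6), 110 mm high (z); front (-x) has a foot at the bottom, 10 high, 50 wide, to x = -24, and a bored boss 30 diameter, 6 proud. Origin: centre of plate's underside. In the vise its front faces the sliding jaw, axes parallel to the vise's. Grip its side edges above the jaws, e.g. at z = 95.
- boss (a point): Centre of the boss's front rim on the bracket, at (-12, 0, 80) mm in the bracket's frame; axes as the bracket's.
- camera: Inspection camera on a bench stand, fixed to the table: round foot 90 mm diameter, post 237 mm high, black housing 44 mm square, top 222 mm above the table. Origin at table level; the camera looks level along its own -x; z up. The post stands at x = +20 mm.
- lens (a point): Centre of the lens's front glass, at (-80, 0, 200) mm in the camera's frame, 200 mm above the table; axes as the camera's, so the view goes along -x.
- screw_tin: Bystander: food tin, 76 mm diameter, 58 mm high; origin under its centre.
- masking_tape: Bystander: roll of masking tape lying flat, 103 mm diameter, 25 mm high; origin under its centre.
- gouache: Bystander: paint jar with white lid, 62 mm diameter, 74 mm high; origin under its centre.
Not all that is in view belongs to the job. What is shaped like the camera but purple or red is not meant.

How it is judged:
By the outcome, as a careful person would: the job done as asked, in the order asked, and still so for the second after the job is handed in, while the arm keeps its last pose, push and grip.
It also fails if it takes over 48 s, if anything falls off the work surface, if the arm or the gripper's body presses on something with over 40 N, if the wrist force passes 120 N, or if a joint passes its speed limit or range.

## Working session

There is one attempt and no reset: what is moved stays moved. The work goes in short steps, Python scripts to look and compute and a shell command to move; the robot and the scene stay as the last step left them, time stands still between calls to the robot, and variables do not carry over. Pictures are saved under pics/ and viewed, and the job is handed in when it is done.

```bash
ls; mkdir -p pics; python3 - <<'E'
from cell import manip, capture
import cv2,numpy as np
print(manip.sense())
for n in("side","top"):
    c=capture(n); cv2.imwrite(f"pics/{n}0.png",c["image"][:,:,::-1]); np.savez(f"{n}0.npz",**c); print(n,c["K"].tolist(),c["pose"].round(4).tolist())
E
```

```text
pics
{'t': 0.0, 'joints': array([ 9.40702548e-01,  1.81559711e-01,  1.60799740e+00, -9.12411910e-06,
        1.35380628e+00, -2.06315147e-01]), 'qd': array([ 0.00028897, -0.00180746, -0.00013652, -0.00151384, -0.00021488,
        0.00055786]), 'effort': array([ 2.06188335e-03, -4.33871841e+01, -3.41853404e+01,  7.03844335e-02,
        3.85608897e-02, -1.36350086e-04]), 'eef_pos': array([0.2361149 , 0.52369443, 0.23780478]), 'eef_rot': array([-6.60547210e-01, -3.07063650e+00,  2.54686203e-03]), 'contact_force': array([ 0.06011686, -0.21896791, -0.00940552]), 'wrist_torque': array([ 0.0166987 ,  0.00652584, -0.042155  ]), 'width': 0.08819647128469958}
side [[461.2096174509685, 0.0, 320.53597880579144], [0.0, 461.2096174509685, 241.4878934171487], [0.0, 0.0, 1.0]] [[0.9977, -0.0528, 0.0424, 0.582], [-0.0669, -0.6734, 0.7363, -0.8626], [-0.0103, -0.7374, -0.6753, 1.0073], [0.0, 0.0, 0.0, 1.0]]
top [[450.73338582332843, 0.0, 319.5512838758683], [0.0, 450.73338582332843, 240.784512374745], [0.0, 0.0, 1.0]] [[-0.0261, -0.9985, 0.0484, 0.5665], [-0.9996, 0.0266, 0.0107, 0.0884], [-0.012, -0.0481, -0.9988, 1.7539], [0.0, 0.0, 0.0, 1.0]]
```

View pics/side0.png

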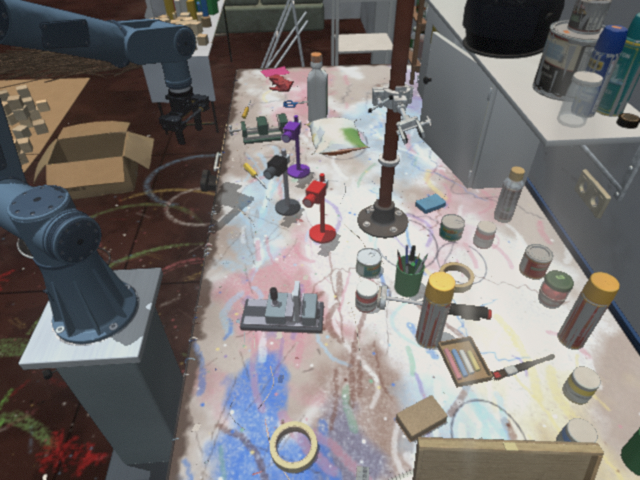

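View pics/top0.png

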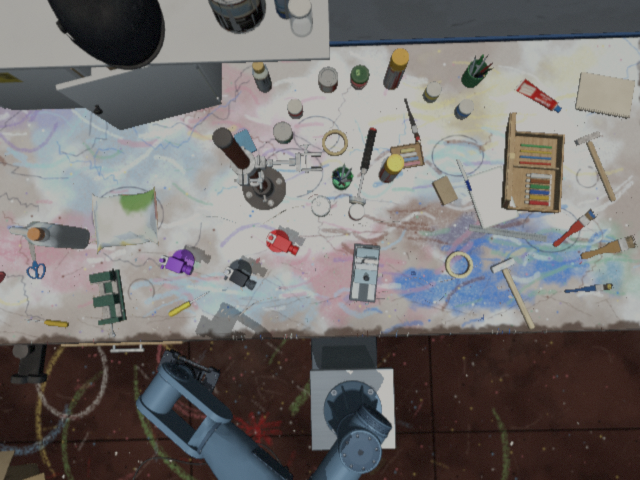

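The top view shows the vise at about (365,272), the black camera at (240,272), the purple decoy at (178,262) and the red one at (284,241). The tin and jar are near (320,205) and (357,211). I'll enlarge these areas.

```bash
python3 - <<'E'
import cv2
t=cv2.imread('pics/top0.png'); s=cv2.imread('pics/side0.png')
cv2.imwrite('pics/t1.png',cv2.resize(t[190:310,215:395],None,fx=4.4,fy=4.4,interpolation=2))
cv2.imwrite('pics/s1.png',cv2.resize(s[240:360,220:390],None,fx=4.6,fy=4.6,interpolation=2))
cv2.imwrite('pics/s2.png',cv2.resize(s[130:250,240:370],None,fx=5,fy=5,interpolation=2))
E
```

```text
(no output)
```

View pics/t1.png

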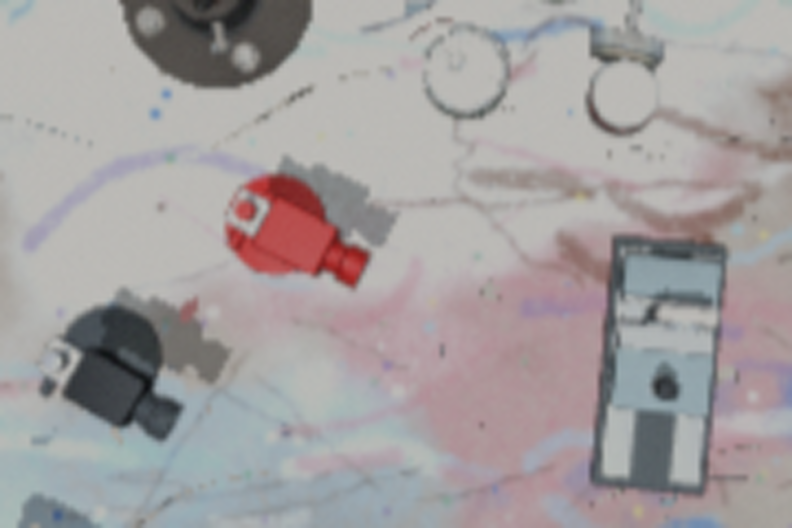

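View pics/s1.png

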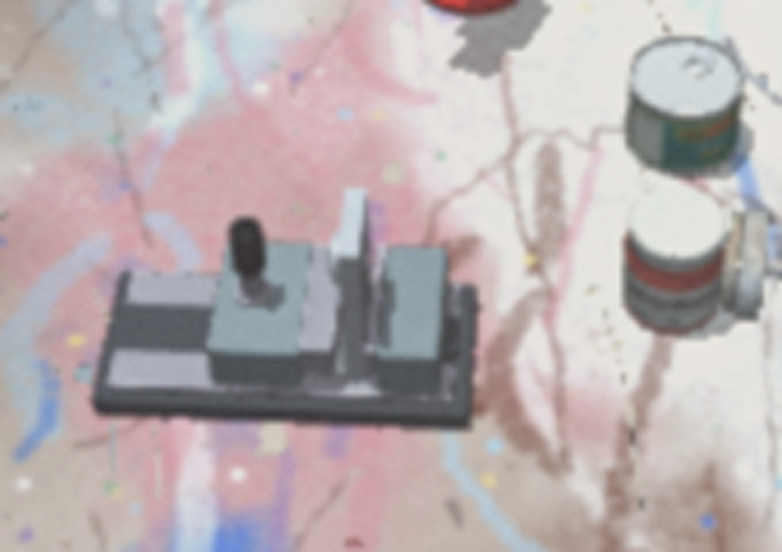

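View pics/s2.png

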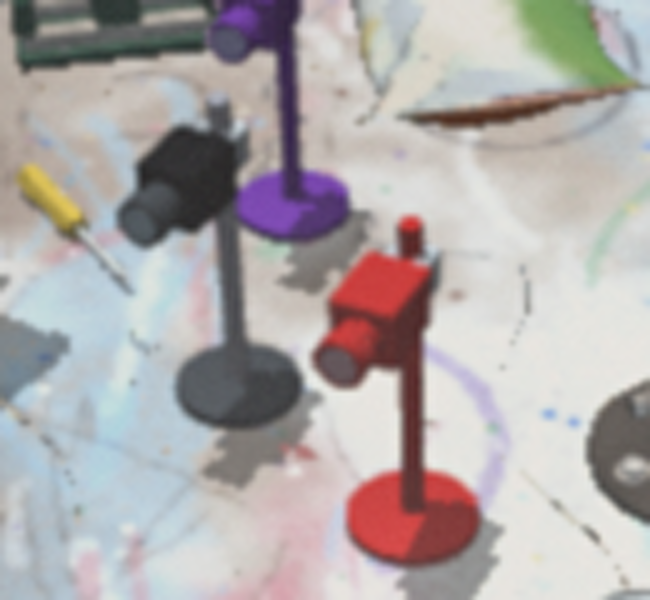

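```bash
cat > h.py <<'E'
import numpy as np,cv2
def load(n): return dict(np.load(n+'.npz'))
def ray(c,p):
    d=c["pose"][:3,:3]@np.linalg.inv(c["K"])@np.array([p[0],p[1],1.]); return c["pose"][:3,3],d
def onz(c,p,z):
    o,d=ray(c,p); return o+d*(z-o[2])/d[2]
def tri(c1,p1,c2,p2):
    o1,d1=ray(c1,p1);o2,d2=ray(c2,p2)
    s=np.linalg.lstsq(np.c_[d1,-d2],o2-o1,rcond=None)[0]
    a=o1+s[0]*d1;b=o2+s[1]*d2; return (a+b)/2,np.linalg.norm(a-b)
def proj(c,P):
    T=np.linalg.inv(c["pose"]);q=c["K"]@(T[:3,:3]@np.array(P)+T[:3,3]);return q[:2]/q[2]
E
python3 - <<'E'
from h import *
t=load('top0');s=load('side0')
T=lambda u,v:(u/4.4+215-.4,v/4.4+190-.4)
S=lambda u,v:(u/4.6+220-.4,v/4.6+240-.4)
S2=lambda u,v:(u/5+240-.4,v/5+130-.4)
for p in[(613,236),(727,243),(706,494),(592,484)]: print('base',onz(t,T(*p),.022).round(4))
for p in[(100,412),(470,425)]: print('base side z0',onz(s,S(*p),.0).round(4))
print('post top',onz(t,T(665,385),.112).round(4),onz(s,S(247,225),.114).round(4),tri(t,T(665,383),s,S(247,225)))
print('lens tri',tri(t,T(165,425),s,S2(143,225)))
print('lens z.2',onz(t,T(165,425),.2),onz(s,S2(145,224),.2))
print('camfoot',onz(t,T(112,354),.0),onz(s,S2(239,388),0.005))
for nm,p,z in[('tin?',(468,72),.058),('jar',(624,96),.074)]: print(nm,onz(t,T(*p),z))
for nm,p,z in[('side red',(680,205),.074),('side grn',(686,78),.074)]: print(nm,onz(s,S(*p),z))
tt=cv2.imread('pics/top0.png'); ss=cv2.imread('pics/side0.png')
cv2.imwrite('pics/t2.png',cv2.resize(tt[238:308,345:385],None,fx=8.5,fy=8.5,interpolation=cv2.INTER_CUBIC))
cv2.imwrite('pics/t3.png',cv2.resize(tt[250:300,220:265],None,fx=12,fy=12,interpolation=cv2.INTER_CUBIC))
cv2.imwrite('pics/s3.png',cv2.resize(ss[275:330,265:325],None,fx=10,fy=10,interpolation=cv2.INTER_CUBIC))
E
```

```text
base [ 0.6374 -0.0248  0.022 ]
base [ 0.6286 -0.124   0.022 ]
base [ 0.4113 -0.0987  0.022 ]
base [ 4.224e-01 -2.000e-04  2.200e-02]
base side z0 [ 0.4099 -0.0954  0.    ]
base side z0 [ 0.6246 -0.1208  0.    ]
post top [ 0.5096 -0.0581  0.112 ] [ 0.5043 -0.0587  0.114 ] (array([ 0.50777845, -0.05819097,  0.11351522]), np.float64(0.007079010726372781))
lens tri (array([0.49141462, 0.34197981, 0.19537146]), np.float64(0.0002471956862740605))
lens z.2 [0.49151432 0.34122167 0.2       ] [0.4932698  0.33610132 0.2       ]
camfoot [0.54562557 0.41953558 0.        ] [0.5409336  0.41684112 0.005     ]
tin? [0.78021504 0.09783826 0.058     ]
jar [ 0.75405014 -0.03425791  0.074     ]
side red [ 0.75611883 -0.02639014  0.074     ]
side grn [0.77505208 0.07972359 0.074     ]
```

View pics/t2.png

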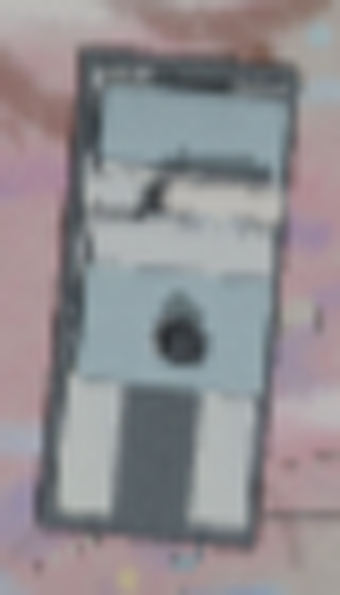

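View pics/t3.png

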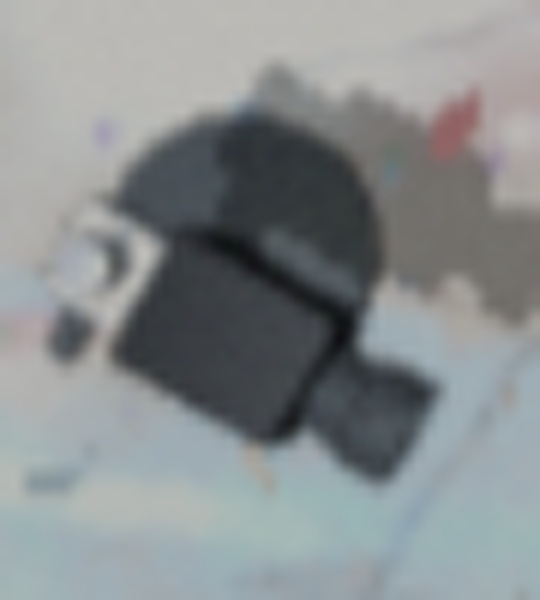

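View pics/s3.png

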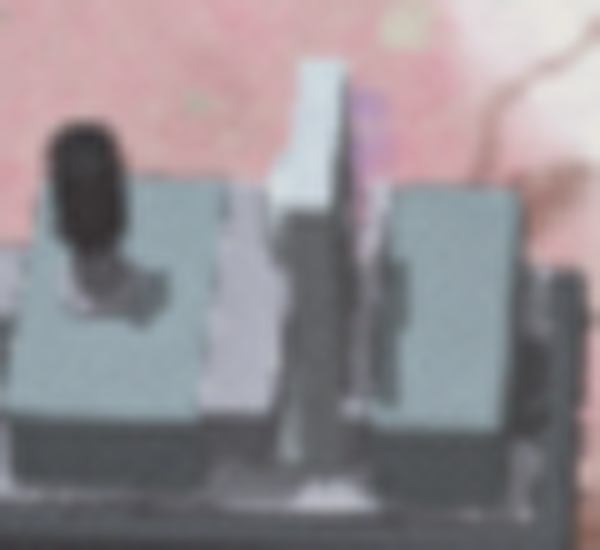

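```bash
python3 - <<'E'
from h import *
t=load('top0');s=load('side0')
S=lambda u,v:(u/10+265-.45,v/10+275-.45)
for p in[(305,62),(347,64),(333,208),(291,206)]: print(onz(s,S(*p),.132).round(4))
T3=lambda u,v:(u/12+220-.45,v/12+250-.45)
# camera geometry
for nm,p,z in[('h1',(163,225),.222),('h2',(110,355),.222),('h3',(280,440),.222),('h4',(345,325),.222),('lensL',(440,385),.2),('lensR',(380,485),.2),('posttop',(85,265),.237)]: print(nm,onz(t,T3(*p),z).round(4))
# foot circle
g=load('top0')['image'];
# vise hypotheses
yaw=-.116;R=np.array([[np.cos(yaw),-np.sin(yaw)],[np.sin(yaw),np.cos(yaw)]])
o=np.array([.544,-.063])
for nm,q,z in[('post',(-.035,0),.114),('br far L',(.018,.025),.132),('fixed jaw face +y',(.031,.042),.058),('fj -y',(.031,-.042),.058),('base',(-.13,-.05),.022)]:
    P=[*(o+R@np.array(q)),z];a=proj(s,P);b=proj(t,P)
    print(nm,np.round(P,4),'s3',((a-[265,275]+.45)*10).round(),'t2',((b-[345,238]+.45)*8.5).round())
E
```

```text
[ 0.5615 -0.0525  0.132 ]
[ 0.5723 -0.054   0.132 ]
[ 0.5672 -0.1024  0.132 ]
[ 0.5568 -0.1009  0.132 ]
h1 [0.5548 0.4011 0.222 ]
h2 [0.5185 0.4168 0.222 ]
h3 [0.4933 0.369  0.222 ]
h4 [0.5252 0.35   0.222 ]
lensL [0.5068 0.3267 0.2   ]
lensR [0.4787 0.3445 0.2   ]
posttop [0.5443 0.4202 0.237 ]
post [ 0.5092 -0.0589  0.114 ] s3 [107. 139.] t2 [183. 337.]
br far L [ 0.5648 -0.0403  0.132 ] s3 [316.  27.] t2 [138. 208.]
fixed jaw face +y [ 0.5797 -0.0249  0.058 ] s3 [382. 168.] t2 [ 89. 175.]
fj -y [ 0.5699 -0.1083  0.058 ] s3 [357. 413.] t2 [279. 192.]
base [ 0.4091 -0.0976  0.022 ] s3 [-246.  502.] t2 [257. 552.]
```

```bash
python3 - <<'E'
from h import *
from scipy.spatial.transform import Rotation as Ro
from cell import manip
t=load('top0');s=load('side0')
S2=lambda u,v:(u/5+240-.4,v/5+130-.4)
T3=lambda u,v:(u/12+220-.45,v/12+250-.45)
a=onz(s,S2(219,100),.237);b=onz(s,S2(143,223),.2);f=onz(s,S2(239,385),.006)
def yaw(p,q): d=(p-q)[:2];return np.degrees(np.arctan2(d[1],d[0])),np.linalg.norm(d)
print('side',a,b,f,yaw(a,b),yaw(f,b))
print(tri(t,T3(85,265),s,S2(219,100)))
R=Ro.from_rotvec(manip.sense()['eef_rot']).as_matrix();print(R.round(3))
for n,c in(('t',t),('s',s)):
    im=c['image'].astype(int);m=((im.max(2)<75)&(im.max(2)-im.min(2)<22)).astype(np.uint8)
    x0,x1,y0,y1=(220,265,250,300) if n=='t' else (258,302,145,220)
    z=np.zeros_like(m);z[y0:y1,x0:x1]=m[y0:y1,x0:x1]
    cv2.imwrite(f'pics/m{n}.png',cv2.resize(z[y0:y1,x0:x1]*255,None,fx=8,fy=8,interpolation=0))
T1=lambda u,v:(u/4.4+215-.4,v/4.4+190-.4)
print('red lens',onz(t,T1(350,268),.2), 'red house',onz(t,T1(285,235),.222))
# measure tool location in top image
for n,c in(('t',t),('s',s)): print(n,proj(c,manip.sense()['eef_pos']))
E
```

```text
side [0.54191595 0.41614159 0.237     ] [0.49201796 0.33729558 0.2       ] [0.54102207 0.41896364 0.006     ] (np.float64(57.67217013829491), np.float64(0.09330864465291924)) (np.float64(59.03455198860291), np.float64(0.0952421896321954))
(array([0.54302168, 0.42072727, 0.23424599]), np.float64(0.0024979308737857445))
[[-0.912  0.411 -0.001]
 [ 0.411  0.912 -0.001]
 [ 0.    -0.002 -1.   ]]
red lens [0.61046642 0.19360371 0.2       ] red house [0.63671181 0.24184997 0.222     ]
t [197.07218247 365.03177019]
s [190.60402228 136.32037127]
```

```bash
python3 - <<'E'
import cv2,numpy as np
a=cv2.imread('pics/mt.png');b=cv2.imread('pics/ms.png')
h=max(a.shape[0],b.shape[0]);c=np.zeros((h,a.shape[1]+b.shape[1]+10,3),np.uint8);c[:a.shape[0],:a.shape[1]]=a;c[:b.shape[0],a.shape[1]+10:]=b
cv2.imwrite('pics/mm.png',c[:600])
E
```

```text
(no output)
```

View pics/mm.png

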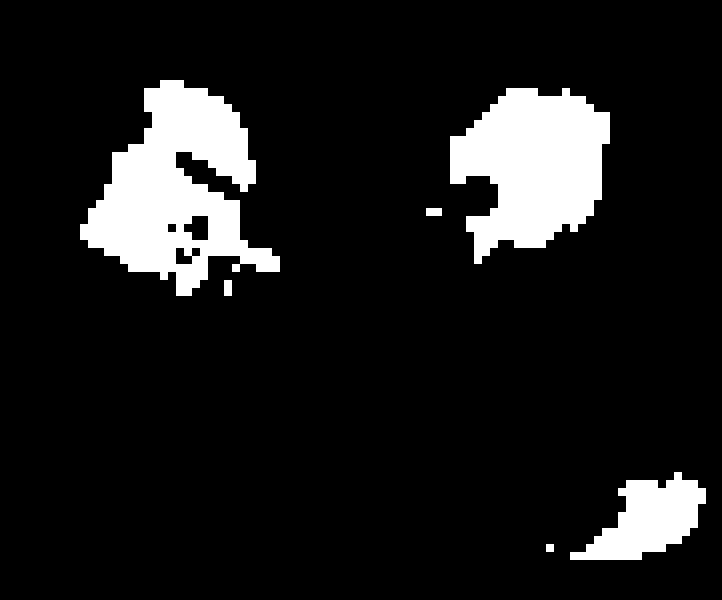

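```bash
python3 -m creep '[[[0,-0.5,0,-0.9],[0,-0.5,0,-0.9],[0,-0.5,0,-0.8],[0,0,0,0]]]' -1 20; cat > q.py <<'E'
from h import *
import sys
from cell import manip
from scipy.spatial.transform import Rotation as Ro
s=manip.sense();R=Ro.from_rotvec(s['eef_rot']).as_matrix()
print('t',s['t'],'p',s['eef_pos'].round(4),'yawY',np.degrees(np.arctan2(R[1,1],R[0,1])).round(2),'z',R[:,2].round(4),'F',s['contact_force'].round(2),'w',s['width'].round(4),'j',s['joints'].round(2))
if len(sys.argv)>3:
    d=np.array(list(map(float,sys.argv[1:4])))-s['eef_pos'];print('tool shift/20mm',(R.T@d/.02).round(2))
if len(sys.argv)>4: 
    e=(float(sys.argv[4])-np.degrees(np.arctan2(R[1,1],R[0,1])));print('roll units',-np.radians(e)/.12)
E
python3 q.py .509 -.0585 .238 83.4
```

```text
t: 0.6
eef_pos: [0.226, 0.4937, 0.2359]
eef_rot: [-0.162, -3.134, 0.007]
contact_force: [0.2, -0.0, 0.9]
width: 0.0882Traceback (most recent call last):
  File "q.py", line 6, in <module>
    print('t',s['t'],'p',s['eef_pos'].round(4),'yawY',np.degrees(np.arctan2(R[1,1],R[0,1])).round(2),'z',R[:,2].round(4),'F',s['contact_force'].round(2),'w',s['width'].round(4),'j',s['joints'].round(2))
                                                                                                                                                             ^^^^^^^^^^^^^^^^
AttributeError: 'float' object has no attribute 'round'
```

```bash
sed -i "s/s\['width'\].round(4)/round(s['width'],4)/" q.py
python3 q.py .509 -.0585 .238 83.4
```

```text
t 0.6 p [0.226  0.4937 0.2359] yawY 84.09 z [-0.0033 -0.0044 -1.    ] F [ 0.23 -0.03  0.88] w 0.0882 j [ 0.92  0.12  1.69 -0.    1.34 -0.54]
tool shift/20mm [-16.92 -26.    -0.03]
roll units 0.10071057595343699
```

```bash
python3 -m creep '[[[-0.6,-1,-0.05,0],[-0.6,-1,-0.05,0],[-0.6,-1,-0.05,0],[-0.6,-1,-0.05,0],[-0.6,-1,-0.05,0],[-0.6,-1,-0.05,0],[-0.6,-1,-0.05,0],[-0.6,-1,-0.05,0],[-0.6,-1,-0.05,0],[-0.6,-1,-0.05,0]]]'
python3 q.py .509 -.0585 .238 83.4
```

```text
t: 1.85
eef_pos: [0.326, 0.2784, 0.2457]
eef_rot: [-0.195, -3.132, 0.006]
contact_force: [-0.2, 0.3, 0.2]
width: 0.0883
t 1.85 p [0.326  0.2784 0.2457] yawY 82.88 z [-0.0039 -0.0039 -1.    ] F [-0.16  0.31  0.21] w 0.0883 j [ 0.43 -0.17  1.94 -0.    1.37 -1.02]
tool shift/20mm [-11.17 -15.58   0.42]
roll units -0.0763116738779432
```

```bash
python3 -m creep '[[[-0.7,-1,0.05,0],[-0.7,-1,0.05,0],[-0.7,-1,0.05,0],[-0.7,-1,0.05,0],[-0.7,-1,0.05,0],[-0.7,-1,0.05,0],[-0.7,-1,0.05,0],[-0.7,-1,0.05,0],[-0.7,-1,0.05,0],[-0.7,-1,0.05,0]]]'
python3 q.py .509 -.0585 .238 83.4
```

```text
t: 3.1
eef_pos: [0.4438, 0.0552, 0.2364]
eef_rot: [-0.233, -3.132, 0.004]
contact_force: [0.8, -0.4, -0.1]
width: 0.0879
t 3.1 p [0.4438 0.0552 0.2364] yawY 81.47 z [-0.0015 -0.0022 -1.    ] F [ 0.78 -0.41 -0.07] w 0.0879 j [-0.14 -0.11  1.91 -0.    1.34 -1.56]
tool shift/20mm [-4.07 -5.14 -0.07]
roll units -0.2804235186796514
```

```bash
python3 -m creep '[[[-0.65,-0.95,0.1,0],[-0.65,-0.95,0.1,0],[-0.65,-0.9,0.1,0],[-0.65,-0.9,0.1,0],[-0.6,-0.8,0.1,-0.05],[0,0,0,0]]]'
python3 q.py .509 -.0585 .150 83.4
```

```text
t: 3.85
eef_pos: [0.497, -0.0487, 0.2256]
eef_rot: [-0.243, -3.131, 0.003]
contact_force: [-0.2, -0.4, -0.2]
width: 0.0886
t 3.85 p [ 0.497  -0.0487  0.2256] yawY 81.11 z [-0.0015 -0.0015 -1.    ] F [-0.2  -0.38 -0.2 ] w 0.0886 j [-0.33  0.02  1.81 -0.    1.31 -1.75]
tool shift/20mm [-0.68 -0.38  3.78]
roll units -0.3334375739935046
```

```bash
python3 -m creep '[[[-0.3,-0.2,0.9,-0.3],[-0.2,-0.1,0.9,-0.1],[-0.1,-0.05,0.8,0],[0,0,0,0]]]'
python3 q.py .509 -.0585 .081 83.4
python3 - <<'E'
from h import *
from cell import manip,capture
for n in("side","top"):
    c=capture(n); np.savez(n+'1.npz',**c); im=c['image'][:,:,::-1]
    print(n,proj(c,manip.sense()['eef_pos']))
    cr=im[225:345,230:350] if n=='side' else im[238:308,325:405]
    cv2.imwrite(f'pics/{n}1.png',cv2.resize(cr,None,fx=5 if n=='side' else 8,fy=5 if n=='side' else 8,interpolation=2))
E
```

```text
t: 4.35
eef_pos: [0.5077, -0.056, 0.1713]
eef_rot: [-0.168, -3.135, 0.001]
contact_force: [-0.1, -0.4, -0.1]
width: 0.0885
t 4.35 p [ 0.5077 -0.056   0.1713] yawY 83.88 z [-2.4e-03 -3.0e-04 -1.0e+00] F [-0.06 -0.39 -0.1 ] w 0.0885 j [-0.34  0.11  1.83 -0.    1.2  -1.81]
tool shift/20mm [-0.09 -0.11  4.51]
roll units 0.06967980715060251
side [272.99874715 272.14347694]
top [366.82313356 277.98052896]
```

View pics/side1.png

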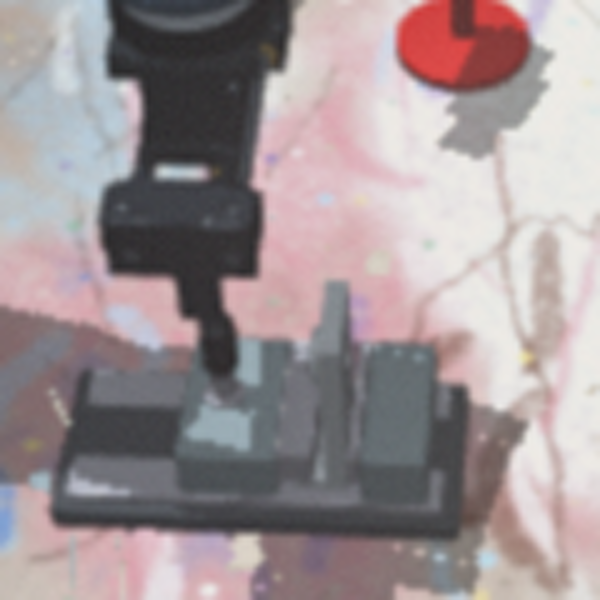

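View pics/top1.png

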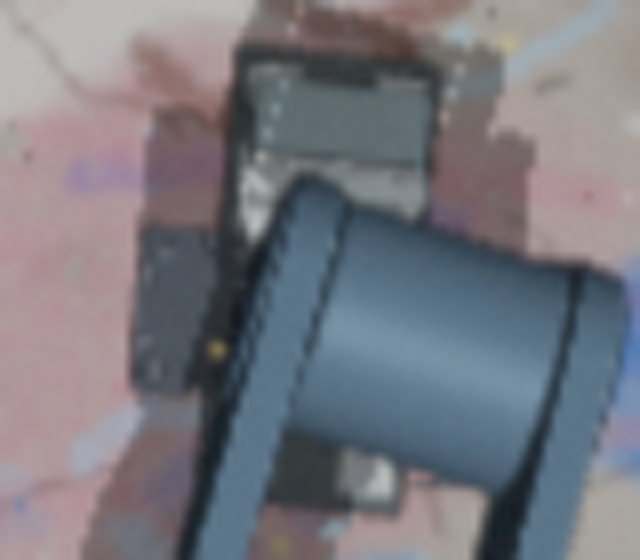

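```bash
python3 -m creep '[[[-0.05,-0.1,0.9,0],[0,0,0.9,0],[0,0,0.9,0],[0,0,0.7,0],[0,0,0.5,0],[0,0,0,0]]]'
python3 q.py .509 -.0585 .081 83.4
python3 - <<'E'
from h import *
from cell import manip,capture
for n in("side",):
    c=capture(n); np.savez(n+'2.npz',**c); im=c['image'][:,:,::-1]
    print(n,proj(c,manip.sense()['eef_pos']))
    cr=im[255:345,240:340]
    cv2.imwrite(f'pics/{n}2.png',cv2.resize(cr,None,fx=6,fy=6,interpolation=2))
E
```

```text
t: 5.2
eef_pos: [0.5104, -0.059, 0.0914]
eef_rot: [0.167, 3.134, -0.003]
contact_force: [-0.5, 0.4, 0.8]
width: 0.0881
t 5.2 p [ 0.5104 -0.059   0.0914] yawY 83.88 z [ 0.0033 -0.0024 -1.    ] F [-0.45  0.45  0.85] w 0.0881 j [-0.35  0.23  1.88 -0.    1.03 -1.81]
tool shift/20mm [0.07 0.02 0.52]
roll units 0.0699943506313006
side [276.41090746 294.14226367]
```

View pics/side2.png

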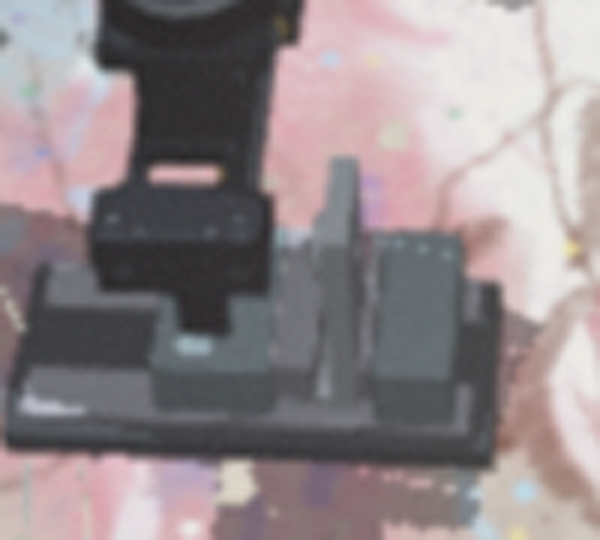

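```bash
python3 -m creep '[[[0.05,0,0.5,0],[0,0,0,0],[0,0,0,0],[0,0,0,0],[0,0,0,0],[0,0,0,0]]]' 1 20
python3 q.py .509 -.0585 .081 83.4
```

```text
t: 6.0
eef_pos: [0.5112, -0.0595, 0.0831]
eef_rot: [0.167, 3.129, -0.006]
contact_force: [-0.0, -0.3, -0.1]
width: 0.0303
t 6.0 p [ 0.5112 -0.0595  0.0831] yawY 83.89 z [ 0.0077 -0.004  -1.    ] F [-0.03 -0.28 -0.07] w 0.0303 j [-0.35  0.24  1.88 -0.    1.01 -1.81]
tool shift/20mm [0.11 0.04 0.1 ]
roll units 0.07118032045396971
```

```bash
python3 -m creep '[[[0,0,0,0],[0,0,0,0],[0,0,0,0]]]' 1 30
python3 q.py .509 -.0585 .081 83.4
```

```text
t: 6.38
eef_pos: [0.5111, -0.0602, 0.0832]
eef_rot: [0.167, 3.129, -0.007]
contact_force: [0.4, -0.4, -0.0]
width: 0.019
t 6.375 p [ 0.5111 -0.0602  0.0832] yawY 83.89 z [ 0.0077 -0.0052 -1.    ] F [ 0.44 -0.41 -0.03] w 0.019 j [-0.35  0.24  1.88 -0.    1.01 -1.81]
tool shift/20mm [0.12 0.07 0.11]
roll units 0.07149574510019548
```

```bash
python3 -m creep '[[[0.25,0,0,0],[0.25,0,0,0],[0.25,0,0,0],[0.25,0,0,0],[0.25,0,0,0],[0.25,0,0,0],[0,0,0,0]]]' 1 30
python3 q.py .479 -.057 .081 83.4
```

```text
t: 7.25
eef_pos: [0.4863, -0.0571, 0.0833]
eef_rot: [0.168, 3.113, -0.008]
contact_force: [-1.4, -2.2, -0.8]
width: 0.0189
t 7.25 p [ 0.4863 -0.0571  0.0833] yawY 83.81 z [ 0.0239 -0.0064 -0.9997] F [-1.42 -2.17 -0.82] w 0.0189 j [-0.36  0.18  1.96  0.    0.98 -1.83]
tool shift/20mm [ 0.37 -0.04  0.11]
roll units 0.06019307242862822
```

```bash
python3 -m creep '[[[0.25,0,0,0],[0.25,0,0,0],[0,0,0,0]]]' 1 30
python3 q.py .479 -.057 .081 83.4
```

```text
t: 7.62
eef_pos: [0.4775, -0.056, 0.0833]
eef_rot: [0.169, 3.109, -0.008]
contact_force: [-0.2, -1.2, -0.7]
width: 0.0192
t 7.625 p [ 0.4775 -0.056   0.0833] yawY 83.79 z [ 0.0277 -0.0065 -0.9996] F [-0.16 -1.18 -0.73] w 0.0192 j [-0.37  0.16  1.98  0.    0.97 -1.83]
tool shift/20mm [-0.08 -0.04  0.12]
roll units 0.0570598211507052
```

```bash
python3 -m creep '[[[0,0,0,0],[0,0,0,0],[0,0,0,0],[0,0,0,0],[0,0,-0.5,0],[0,0,-0.9,0],[0,0,-0.9,0],[0,0,-0.9,0],[0,0,-0.9,0],[0,0,0,0]]]' -1 30
python3 q.py .568 -.066 .17 83.4
```

```text
t: 8.88
eef_pos: [0.4751, -0.0549, 0.1709]
eef_rot: [0.168, 3.109, -0.007]
contact_force: [0.3, 0.5, 0.8]
width: 0.0881
t 8.875 p [ 0.4751 -0.0549  0.1709] yawY 83.8 z [ 0.0275 -0.0058 -0.9996] F [0.33 0.46 0.8 ] w 0.0881 j [-0.37  0.02  1.93  0.    1.17 -1.83]
tool shift/20mm [-4.67 -0.05  0.17]
roll units 0.058608180776232505
```

```bash
python3 -m creep '[[[-0.1,0,0.9,0],[-0.05,0,0.9,0],[0,0,0.9,0],[0,0,0.8,0],[0,0,0.4,0],[0,0,0,0]]]' 
python3 q.py .4775 -.056 .083
```

```text
t: 9.62
eef_pos: [0.4791, -0.0552, 0.089]
eef_rot: [0.168, 3.111, -0.006]
contact_force: [0.3, -0.2, 0.5]
width: 0.088
t 9.625 p [ 0.4791 -0.0552  0.089 ] yawY 83.8 z [ 0.0259 -0.0051 -0.9997] F [ 0.29 -0.22  0.5 ] w 0.088 j [-0.36  0.16  1.97  0.01  0.98 -1.83]
tool shift/20mm [ 0.08 -0.05  0.3 ]
```

Now I'll re-grip the post, take the jaw back a little further, then press lightly forward in small steps to undo the tool tilt.

```bash
python3 -m creep '[[[0.05,0,0,0],[0,0,0,0],[0,0,0,0],[0,0,0,0],[0,0,0,0],[0,0,0,0],[0,0,0,0],[0.35,0,0,0],[-0.08,0,0,0],[-0.08,0,0,0]]]' 1 30
python3 q.py .4775 -.056 .083
python3 -m creep '[[[-0.1,0,0,0],[-0.1,0,0,0],[-0.1,0,0,0],[-0.1,0,0,0]]]' 1 30
python3 q.py .4775 -.056 .083
```

```text
t: 10.88
eef_pos: [0.4773, -0.0559, 0.0909]
eef_rot: [0.169, 3.103, -0.009]
contact_force: [-4.8, -0.3, 5.2]
width: 0.0183
t 10.875 p [ 0.4773 -0.0559  0.0909] yawY 83.77 z [ 0.0339 -0.0078 -0.9994] F [-4.84 -0.32  5.17] w 0.0183 j [-0.37  0.15  1.98  0.01  0.98 -1.83]
tool shift/20mm [ 0.  -0.   0.4]
t: 11.38
eef_pos: [0.4814, -0.0564, 0.0909]
eef_rot: [0.167, 3.113, -0.009]
contact_force: [-5.7, -0.4, 4.4]
width: 0.0183
t 11.375 p [ 0.4814 -0.0564  0.0909] yawY 83.85 z [ 0.0236 -0.0069 -0.9997] F [-5.66 -0.42  4.4 ] w 0.0183 j [-0.36  0.16  1.96  0.    0.99 -1.83]
tool shift/20mm [0.21 0.   0.39]
```

```bash
python3 -m creep '[[[-0.06,0,0,0],[-0.06,0,0,0],[-0.06,0,0,0],[-0.06,0,0,0],[-0.06,0,0,0],[-0.06,0,0,0]]]' 1 30
python3 q.py .4775 -.056 .083
```

```text
t: 12.12
eef_pos: [0.4831, -0.0566, 0.0908]
eef_rot: [0.166, 3.128, -0.008]
contact_force: [-5.0, -0.4, 5.6]
width: 0.0185
t 12.125 p [ 0.4831 -0.0566  0.0908] yawY 83.92 z [ 0.0093 -0.0054 -0.9999] F [-4.96 -0.39  5.61] w 0.0185 j [-0.36  0.17  1.95 -0.    1.01 -1.82]
tool shift/20mm [0.29 0.   0.39]
```

```bash
python3 -m creep '[[[-0.06,0,0,0],[-0.06,0,0,0],[-0.06,0,0,0],[-0.06,0,0,0],[-0.06,0,0,0],[0.4,0,0,0],[0,0,0,0],[-0.05,0,0,0],[-0.05,0,0,0]]]' 1 30
python3 q.py .4775 -.056 .083

```

```text
t: 13.25
eef_pos: [0.4777, -0.056, 0.0907]
eef_rot: [-0.165, -3.133, 0.006]
contact_force: [-5.5, -0.3, 5.1]
width: 0.0184
t 13.25 p [ 0.4777 -0.056   0.0907] yawY 83.98 z [-0.0041 -0.0038 -1.    ] F [-5.49 -0.31  5.13] w 0.0184 j [-0.36  0.17  1.95 -0.01  1.02 -1.82]
tool shift/20mm [ 0.01 -0.    0.38]
```

```bash
python3 -m creep '[[[0,0,0,0],[0,0,0,0],[0,0,0,0],[0,0,-0.5,0],[0,0,-0.9,0],[0,0,-0.9,0],[0,0,-0.9,0],[0,0,-0.7,0],[-0.4,0,-0.4,0],[-0.8,0,0,0]]]' -1 30
python3 q.py .568 -.0718 .175 83.4
```

```text
t: 14.5
eef_pos: [0.5041, -0.0584, 0.1831]
eef_rot: [0.165, 3.136, -0.007]
contact_force: [-0.3, 0.5, -1.0]
width: 0.0884
t 14.5 p [ 0.5041 -0.0584  0.1831] yawY 83.96 z [ 8.0e-04 -4.7e-03 -1.0e+00] F [-0.25  0.5  -1.04] w 0.0884 j [-0.35  0.09  1.83 -0.    1.22 -1.81]
tool shift/20mm [-3.25 -0.33  0.41]
roll units 0.0817897138049663
```

```bash
python3 -m creep '[[[-0.8,-0.1,0.1,0],[-0.8,-0.1,0.1,0],[-0.8,-0.05,0.1,0],[-0.5,-0.05,0,0],[0,0,0,0]]]'
python3 q.py .568 -.0718 .098 83.4
python3 - <<'E'
from h import *
from cell import manip,capture
for n in("side","top"):
    c=capture(n); np.savez(n+'3.npz',**c); im=c['image'][:,:,::-1]
    print(n,proj(c,manip.sense()['eef_pos']))
    cr=im[240:340,240:340] if n=='side' else im[238:308,325:405]
    f=6 if n=='side' else 8
    cv2.imwrite(f'pics/{n}3.png',cv2.resize(cr,None,fx=f,fy=f,interpolation=2))
E
```

```text
t: 15.12
eef_pos: [0.5651, -0.0711, 0.1766]
eef_rot: [0.165, 3.137, -0.007]
contact_force: [0.7, -0.2, 0.2]
width: 0.0879
t 15.125 p [ 0.5651 -0.0711  0.1766] yawY 83.96 z [ 2.0e-04 -4.4e-03 -1.0e+00] F [ 0.68 -0.21  0.18] w 0.0879 j [-0.33  0.23  1.68 -0.    1.23 -1.8 ]
tool shift/20mm [-0.15 -0.    3.93]
roll units 0.0818488437473329
side [295.65599794 273.92925243]
top [370.56894944 261.89167716]
```

View pics/side3.png

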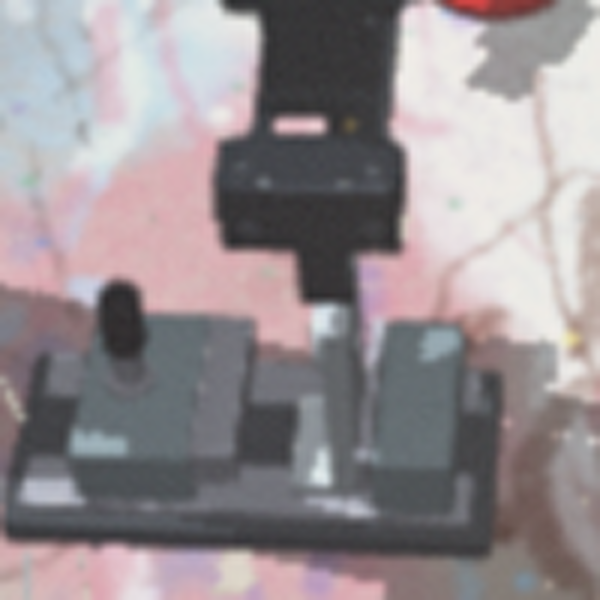

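View pics/top3.png

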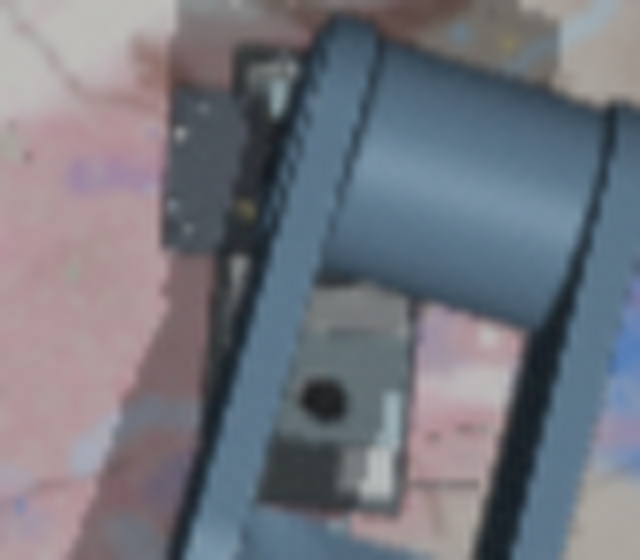

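```bash
python3 -m creep '[[[-0.1,0,0.8,0],[-0.05,0,0.8,0],[0,0,0.8,0],[0,0,0.7,0],[0,0,0.45,0],[0,0,0,0]]]'
python3 q.py .568 -.0718 .098 83.4
```

```text
t: 15.98
eef_pos: [0.5652, -0.0707, 0.099]
eef_rot: [-0.165, -3.134, 0.005]
contact_force: [0.2, 0.4, 0.4]
width: 0.0885
t 15.975 p [ 0.5652 -0.0707  0.099 ] yawY 83.96 z [-0.0035 -0.0031 -1.    ] F [0.17 0.36 0.4 ] w 0.0885 j [-0.33  0.33  1.72 -0.    1.09 -1.79]
tool shift/20mm [-0.14 -0.04  0.05]
roll units 0.08169324284729038
```

```bash
python3 -m creep '[[[-0.1,0,0,0],[0,0,0,0],[0,0,0,0],[0,0,0,0],[0,0,0,0],[0,0,0,0],[0,0,0,0]]]' 1 30
python3 q.py .568 -.0718 .098 83.4
python3 - <<'E'
from h import *
from cell import manip,capture
c=capture('side'); im=c['image'][:,:,::-1]
cv2.imwrite(f'pics/side4.png',cv2.resize(im[240:340,240:340],None,fx=6,fy=6,interpolation=2))
E
```

```text
t: 16.85
eef_pos: [0.5688, -0.0717, 0.101]
eef_rot: [0.165, 3.137, -0.007]
contact_force: [-0.4, -0.8, 0.0]
width: 0.0496
t 16.85 p [ 0.5688 -0.0717  0.101 ] yawY 83.96 z [ 0.     -0.0047 -1.    ] F [-0.44 -0.85  0.04] w 0.0496 j [-0.33  0.34  1.72 -0.01  1.09 -1.79]
tool shift/20mm [ 0.04 -0.01  0.15]
roll units 0.08206829570483742
```

View pics/side4.png

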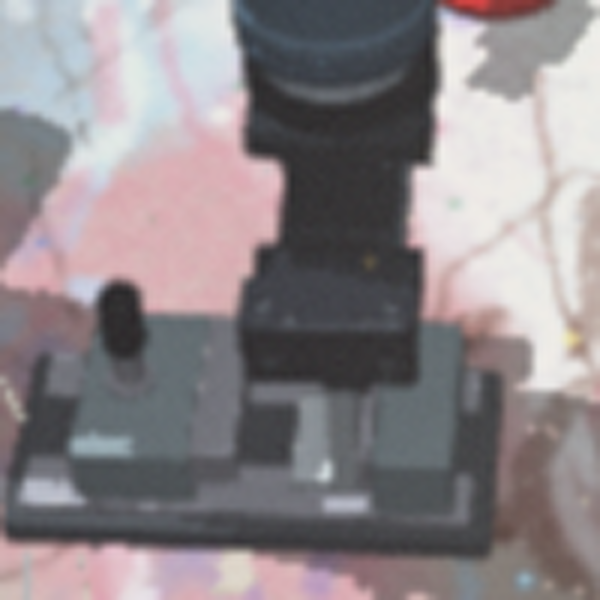

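```bash
python3 -m creep '[[[0,0,-0.4,0],[0,0,-0.8,0],[0,0,-0.9,0],[0,0,-0.9,0],[0,0,-0.9,0],[0,0,-0.9,0],[0,0,-0.6,0],[0,0,0,0]]]'
python3 q.py .425 .225 .2 -31.2
```

```text
t: 17.9
eef_pos: [0.569, -0.0709, 0.2181]
eef_rot: [0.165, 3.135, -0.008]
contact_force: [0.5, -0.2, -2.9]
width: 0.0497
t 17.9 p [ 0.569  -0.0709  0.2181] yawY 83.97 z [ 0.0018 -0.0049 -1.    ] F [ 0.5  -0.15 -2.92] w 0.0497 j [-0.33  0.19  1.63 -0.    1.31 -1.79]
tool shift/20mm [ 8.72 13.96  0.82]
roll units 16.751069266895396
```

```bash
python3 -m creep '[[[0.3,0.5,0,0],[0.6,0.95,0,0],[0.6,0.95,0,0],[0.6,0.95,0,0],[0.6,0.95,0,0],[0.6,0.95,0,0],[0.6,0.95,0,0],[0.6,0.95,0,0],[0.6,0.95,0,0],[0.3,0.5,0,0]]]'
python3 q.py .425 .225 .2 -31.2
python3 -m creep '[[[0,0,0,0.5],[0,0,0,1],[0,0,0,1],[0,0,0,1],[0,0,0,1],[0,0,0,1],[0,0,0,1],[0,0,0,1],[0,0,0,0.7],[0,0,0,0]]]'
python3 q.py .425 .225 .2 -31.2
```

```text
t: 19.15
eef_pos: [0.4679, 0.1275, 0.2142]
eef_rot: [-0.157, -3.133, 0.003]
contact_force: [-0.0, 0.4, -2.5]
width: 0.0499
t 19.15 p [0.4679 0.1275 0.2142] yawY 84.26 z [-0.0047 -0.0019 -1.    ] F [-0.    0.39 -2.48] w 0.0499 j [ 0.02  0.    1.85 -0.    1.29 -1.45]
tool shift/20mm [2.62 4.64 0.71]
roll units 16.7929847434617
t: 20.4
eef_pos: [0.4638, 0.1323, 0.2139]
eef_rot: [-1.655, -2.668, 0.008]
contact_force: [-0.8, 0.5, -2.7]
width: 0.0496
t 20.4 p [0.4638 0.1323 0.2139] yawY 26.38 z [-0.0039 -0.0037 -1.    ] F [-0.79  0.48 -2.68] w 0.0496 j [ 0.03 -0.    1.86 -0.    1.29 -0.43]
tool shift/20mm [5.02 0.33 0.69]
roll units 8.374075852012195
```

```bash
python3 -m creep '[[[0,0,0,0.5],[0,0,0,1],[0,0,0,1],[0,0,0,1],[0,0,0,1],[0,0,0,1],[0,0,0,1],[0,0,0,1],[0,0,0,0.6],[0,0,0,0]]]'
python3 q.py .425 .225 .2 -31.2
```

```text
t: 21.65
eef_pos: [0.4619, 0.1339, 0.2137]
eef_rot: [2.716, 1.573, -0.009]
contact_force: [-0.2, 0.9, -1.9]
width: 0.0499
t 21.65 p [0.4619 0.1339 0.2137] yawY -29.84 z [-0.0039 -0.005  -1.    ] F [-0.17  0.88 -1.94] w 0.0499 j [ 0.04 -0.    1.86 -0.01  1.29  0.56]
tool shift/20mm [ 3.04 -3.86  0.67]
roll units 0.19743590788191537
```

```bash
python3 -m creep '[[[0.3,-0.4,0.05,0],[0.5,-0.65,0.1,0.1],[0.5,-0.65,0.1,0.1],[0.5,-0.6,0.1,0],[0.5,-0.6,0.1,0],[0.3,-0.3,0.1,0],[0,0,0,0]]]'
python3 q.py .425 .225 .199 -31.2
python3 - <<'E'
from h import *
from cell import manip,capture
for n in("side","top"):
    c=capture(n); np.savez(n+'5.npz',**c); im=c['image'][:,:,::-1]
    print(n,proj(c,manip.sense()['eef_pos']))
    cr=im[130:250,200:340] if n=='side' else im[215:315,220:340]
    f=5.5
    cv2.imwrite(f'pics/{n}5.png',cv2.resize(cr,None,fx=f,fy=f,interpolation=2))
E
```

```text
t: 22.52
eef_pos: [0.4304, 0.2164, 0.2015]
eef_rot: [2.728, 1.554, -0.01]
contact_force: [0.8, 0.2, -3.3]
width: 0.0499
t 22.525 p [0.4304 0.2164 0.2015] yawY -30.68 z [-0.0044 -0.0048 -1.    ] F [ 0.83  0.18 -3.29] w 0.0499 j [ 0.22  0.01  1.87 -0.    1.27  0.76]
tool shift/20mm [ 0.23 -0.45  0.13]
roll units 0.07523198873934075
side [246.10994685 198.45281976]
top [288.87313155 303.06239464]
```

View pics/side5.png

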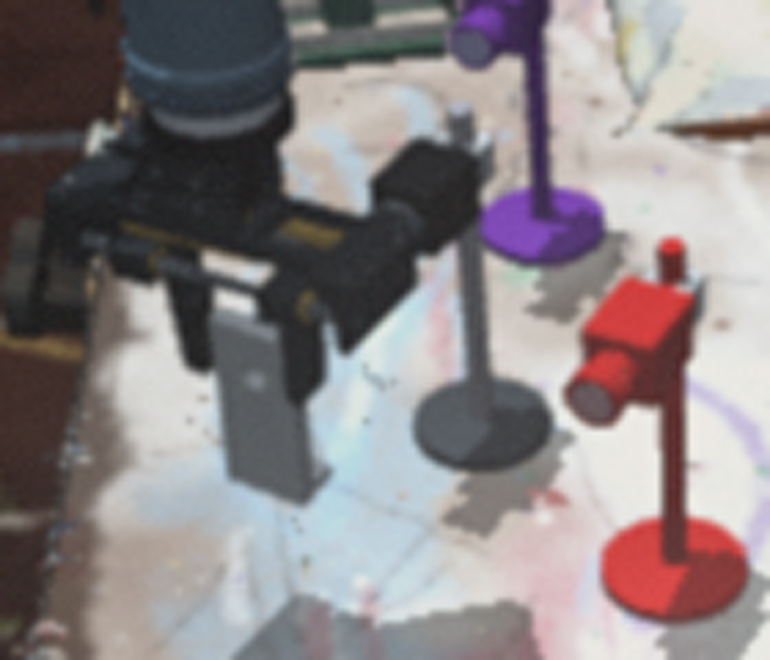

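View pics/top5.png

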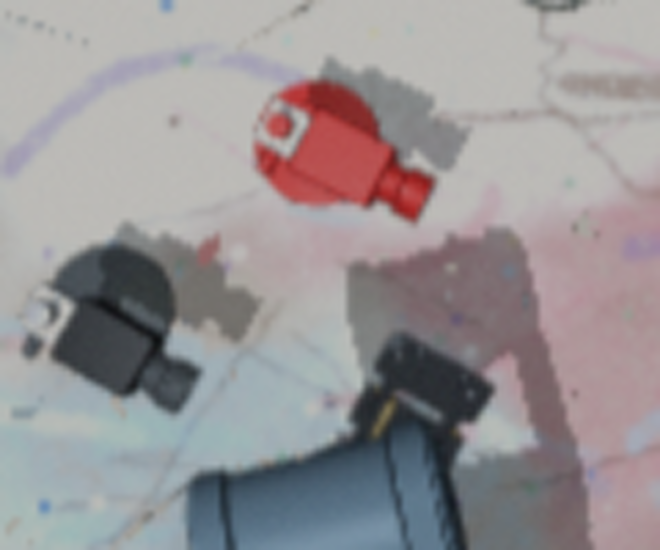

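```bash
python3 - <<'E'
from h import *
from cell import manip
from scipy.spatial.transform import Rotation as Ro
s=load('side5');q=manip.sense();R=Ro.from_rotvec(q['eef_rot']).as_matrix();p=q['eef_pos']
# bracket axes in tool: bx=-tool x, by=tool y, bz=-tool z ; origin = tcp+79mm along tool z
def B(x,y,z): return p+R@np.array([-x,y,.079-z])
for nm,b in[('back BL',(.006,.025,0)),('back BR',(.006,-.025,0)),('top L',(.006,.025,.11)),('topR',(.006,-.025,.11)),('bore back',(.006,0,.08)),('foot',( -.024,-.025,0)),('footL',( -.024,.025,0)),('boss',(-.012,0,.08))]:
    a=proj(s,B(*b));print(nm,((a-[200,130]+.4)*5.5).round(),B(*b).round(4))
im=cv2.imread('pics/side5.png');cv2.imwrite('pics/side5b.png',cv2.resize(im[220:540,150:400],None,fx=2.4,fy=1.8,interpolation=2))
E
```

```text
back BL [305. 515.] [0.4489 0.1975 0.1228]
back BR [228. 489.] [0.4059 0.223  0.1228]
top L [284. 350.] [0.4493 0.198  0.2328]
topR [202. 324.] [0.4063 0.2235 0.2328]
bore back [250. 384.] [0.4277 0.2106 0.2028]
foot [259. 458.] [0.4212 0.2488 0.1226]
footL [335. 483.] [0.4642 0.2232 0.1226]
boss [269. 365.] [0.4369 0.2261 0.2027]
```

```bash
python3 - <<'E'
import cv2,numpy as np
c=np.load('side5.npz');im=c['image'][:,:,::-1]
cv2.imwrite('pics/side5c.png',cv2.resize(im[172:228,228:268],None,fx=10,fy=10,interpolation=cv2.INTER_CUBIC))
E
```

```text
(no output)
```

View pics/side5c.png

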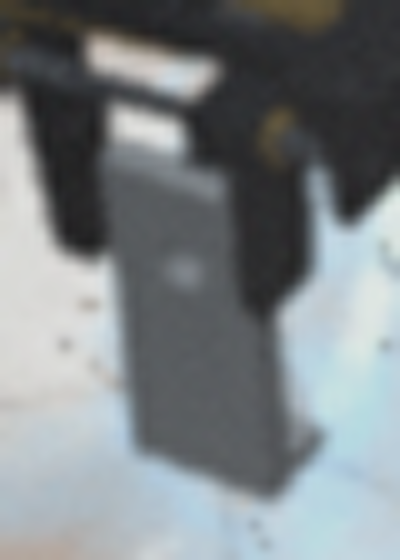

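```bash
python3 q.py .423 .222 .199 -31.0; python3 -m creep '[[[0.1,-0.15,0.05,0.05],[0.1,-0.15,0.04,0],[0.05,-0.1,0.03,0],[0,0,0,0],[0,0,0,0]]]'
python3 q.py .423 .222 .199 -31.0
```

```text
t 22.625 p [0.4308 0.2158 0.2018] yawY -30.74 z [-0.004  -0.0048 -1.    ] F [ 0.34 -0.03 -3.13] w 0.05 j [ 0.22  0.01  1.87 -0.    1.27  0.76]
tool shift/20mm [ 0.07 -0.49  0.14]
roll units 0.03734452729204552
t: 23.25
eef_pos: [0.4268, 0.2238, 0.1994]
eef_rot: [2.735, 1.541, -0.009]
contact_force: [0.0, -1.6, -2.4]
width: 0.0503
t 23.25 p [0.4268 0.2238 0.1994] yawY -31.21 z [-0.0036 -0.005  -1.    ] F [ 0.05 -1.56 -2.42] w 0.0503 j [ 0.24  0.01  1.87 -0.    1.26  0.78]
tool shift/20mm [-0.17 -0.12  0.02]
roll units -0.030927792083191616
```

```bash
python3 -m creep '[[[-0.17,-0.12,0.02,0],[0,0,0,0]]]'; python3 - <<'E'
from h import *
a=(load('side0')['image'].astype(float))[:,:,::-1]
b=sum(load('top'+k)['image'].astype(float) for k in'0135')[:,:,::-1]/4
A=cv2.resize(np.clip(a[145:190,255:305]*1.6,0,255),None,fx=8,fy=12,interpolation=cv2.INTER_CUBIC)
B=cv2.resize(np.clip(b[255:300,220:265]*1.3,0,255),None,fx=8.5,fy=12,interpolation=cv2.INTER_CUBIC)
cv2.imwrite('pics/lens.png',np.hstack([A,B]));print(A.shape,B.shape)
E
python3 q.py .423 .222 .199 -31.0
```

```text
t: 23.5
eef_pos: [0.4227, 0.2219, 0.199]
eef_rot: [2.735, 1.541, -0.009]
contact_force: [-0.3, 0.7, -2.7]
width: 0.0499
(540, 400, 3) (540, 382, 3)
t 23.5 p [0.4227 0.2219 0.199 ] yawY -31.21 z [-0.0037 -0.0051 -1.    ] F [-0.34  0.74 -2.75] w 0.0499 j [ 0.24  0.    1.88 -0.    1.26  0.78]
tool shift/20mm [ 0.01  0.01 -0.  ]
roll units -0.031125696659077124[ WARN:0@0.119] global loadsave.cpp:1063 imwrite_ Unsupported depth image for selected encoder is fallbacked to CV_8U.
```

View pics/lens.png

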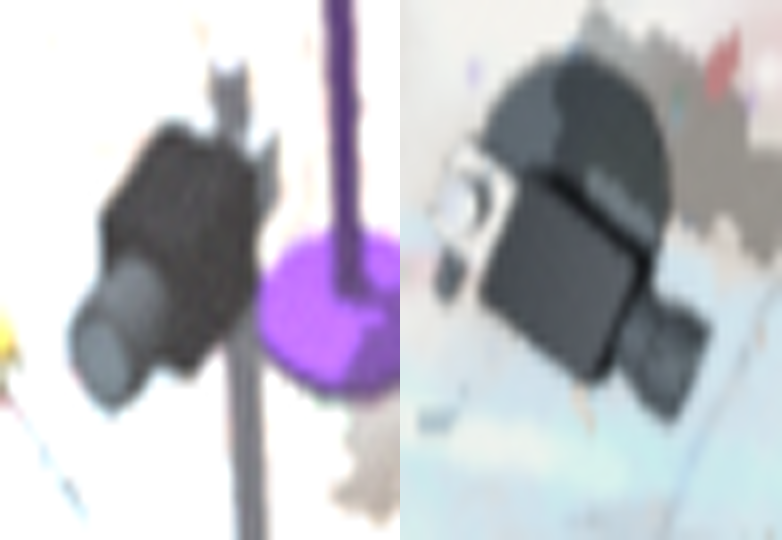

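```bash
python3 - <<'E'
from h import *
t=load('top0');s=load('side0')
T=lambda u,v:(220+(u-400)/8.5-.44,255+v/12-.46)
S=lambda u,v:(255+u/8-.44,145+v/12-.46)
l1,l2=onz(t,T(710,325),.2),onz(t,T(668,425),.2)
lt=(l1+l2)/2;ls=onz(s,S(103,354),.2);pt=onz(t,T(462,200),.237);ps=onz(s,S(228,78),.237);f=onz(t,T(572,195),.008)
Y=lambda a,b:round(np.degrees(np.arctan2(*(a-b)[1::-1])),1)
print('lens',lt.round(4),ls.round(4),tri(t,proj(t,lt),s,S(103,354)),'post',pt.round(4),ps.round(4),'foot',f.round(4))
print('yaw top post',Y(pt,lt),'side',Y(ps,ls),'foot',Y(f,lt),'rim',Y(l1,l2)+90, np.linalg.norm(l1-l2))
a,b,c,d=[onz(t,T(*q),.222) for q in[(483,298),(600,383),(530,180),(638,262)]]
print(Y(a,b),Y(c,d),'edges short',Y(d,b)+90)
E
```

```text
lens [0.4928 0.3362 0.2   ] [0.4896 0.3384 0.2   ] (array([0.49134332, 0.33582296, 0.20170063]), np.float64(0.0030070852222864584)) post [0.5457 0.4194 0.237 ] [0.5408 0.4076 0.237 ] foot [0.5429 0.4191 0.008 ]
yaw top post 57.5 side 53.6 foot 58.8 rim 58.0 0.03317250382359489
61.5 60.5 edges short 64.9
```

```bash
python3 -m creep '[[[0,0,0,0],[0,0,0,0],[0,0,0,0],[0,0,0,0]]]'; python3 q.py .423 .222 .199 -31.0; python3 - <<'E'
from h import *
from cell import manip,capture
for n in("side","top"):
    c=capture(n); im=c['image'][:,:,::-1]; cv2.imwrite(f'pics/{n}6.png',im)
E
```

```text
t: 24.0
eef_pos: [0.4229, 0.2218, 0.1991]
eef_rot: [2.735, 1.54, -0.008]
contact_force: [-0.1, -0.7, -3.5]
width: 0.0501
t 24.0 p [0.4229 0.2218 0.1991] yawY -31.22 z [-0.0033 -0.005  -1.    ] F [-0.06 -0.75 -3.5 ] w 0.0501 j [ 0.24  0.    1.88 -0.    1.26  0.78]
tool shift/20mm [0.01 0.   0.  ]
roll units -0.03269381796295565
```

View pics/side6.png

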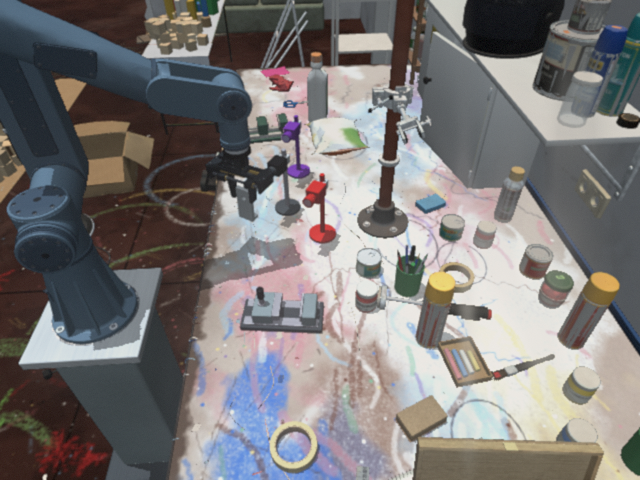

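The picture shows the bracket upright at about (246,200), held in front of the black camera. The vise at about (282,312) is empty with its jaw open. The tin, jar and tape are where they were at the start, and the arm is steady, so I'm handing in.

```bash
python3 -c "
from cell import manip
print(manip.close_job())"
```

```text
the job is handed in; nothing more can be done
None
```

The bracket is out of the vise and held up in front of the black inspection camera, and the job was handed in at about 24 s of the 48 s allowed.

- **Jaw:** I pulled it back by its post and left it about 33 mm open. Pulling had tilted the tool by about 1.6–2°. I gripped the post again and nudged the jaw a few millimetres forward and back, which brought the tilt down to about 0.3°.
- **Bracket:** I gripped it by its side edges (opening about 50 mm), lifted it straight up, and turned it so the foot and boss face the lens.
- **Last checks:**
  - **Boss position:** by my estimate it is at (0.429, 0.232, 0.200), about 12 cm in front of the lens at roughly (0.491, 0.336, 0.200), and centred to about 1–2 mm.
  - **Facing:** it is turned to match a camera direction of 58.8°.
  - **Steadiness:** the tool tilt was about 0.3° and the pose was steady over the last rows.
  - **Surroundings:** the last picture shows the jaw open, and the tin, jar, tape and camera where they started.
- **Checks that disagreed:**
  - **Camera direction:** most readings were between 57.5° and 62°, but two rougher ones gave 54° and 65°. The facing could be off by a couple of degrees.
  - **Lens position:** the two views differed by about 3 mm.
  - **Bracket height:** with the bracket in the air just before its final position, the side view put its edges about 2 pixels (4 mm) above the prediction. I put this down to calibration and trusted the grip height.

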